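# Draw the tall board out of the leaning stack

## Task

Three plywood press boards lean in the left bay of the rack; the tall one stands between two lower ones. Swing the keeper (the steel lever with the upright black peg, between the bays) open, slide the tall board along the trough without lifting it out, until it stands fully home against the end cheek of the empty right bay, then swing the keeper shut across the trough again. Leave the other two boards leaning where they are, and leave the tin and the tape roll alone.

Things in the scene. Friction and masses are not known exactly. Their poses are not given: they have to be found in the camera images.
- rack: Fixed grey steel rack, 426 mm long (y), 166 high. Origin: centre of its underside, on the bench; x to its rear, y to its left end, z up. The trough runs along y from -205 (end cheek, as tall as the backrest) to 205 mm (low stop), 46 mm deep from lip (18 mm high) to backrest. Backrest leans back 0.21 rad; the floor falls to the rear by as much, they meet at x 20, z 30 mm.
- home (a point): Where the tall board's centre is when home: resting on floor and backrest in the right bay (rack y from -205 to 3 mm, empty), touching the end cheek (rack y = -125 mm). The left bay, rack y 13 to 205 mm, holds the stack.
- keeper (a joint): Keeper angle. Flat steel lever pivoted outside the lip. 0: shut, its 54 mm blade straight across the trough between the bays, 21 to 29 mm over the floor. Opens to 1.4 rad, blade swinging right (rack -y) to lie along the lip; from 1.1 rad the trough is clear. Stiff (0.1 N m), stays where left; not to be forced open with a board.
- keeper_pivot (a point): Pivot of the keeper, level with the underside of its blade, at rack x -35, y 8, z 63 mm. Its axis is square to the trough floor: it leans 0.21 rad to the rear, like the backrest.
- keeper_peg (a point): Upright black peg on the keeper's tail, 16 mm in diameter, 62 long, parallel to the pivot axis, 55 mm from it, in front of the lip, free to be pushed or pinched. The point is on its axis, 17 mm below its top, 45 mm up from the pivot point. Shut, it is in front of the pivot, 0.6 rad to the right; opening carries it left in an arc.
- tall_board_c (a point): Plywood board 152 mm high, 160 wide (y), 12 thick, about 279 g; the point is its centre. Axes level at the start (x to the rack's rear, y to its left, z up); the board itself leans back 0.21 rad. Middle of the three; it rises 48 mm or more above the others, its side edges free there, 136 to 180 mm over the bench. Friction 0.3; settles 12 mm back on leaving the stack.
- front_board_c (a point): Plywood board 96 mm high, 160 wide (y), 12 thick, about 176 g; the point is its centre. Axes level at the start (x to the rack's rear, y to its left, z up); the board itself leans back 0.21 rad. Front one; leans on the tall board, settles back when that is drawn. Top 132 mm over the bench.
- back_board_c (a point): Plywood board 104 mm high, 160 wide (y), 12 thick, about 191 g; the point is its centre. Axes level at the start (x to the rack's rear, y to its left, z up); the board itself leans back 0.21 rad. Rear one, against the backrest. Top 134 mm over the bench.
- tall_board: The tall board itself; origin and axes as point tall_board_c.
- front_board: The front board itself; origin and axes as point front_board_c.
- back_board: The rear board itself; origin and axes as point back_board_c.
- bush_tin_c (a point): Bystander: open grey tin of bushes, 74 mm in diameter, 54 high, on the bench to the left; the point is its centre.
- tape_roll_c (a point): Bystander: roll of masking tape, 104 mm in diameter, 25 high, on the bench to the right; the point is its centre.

How it is judged (in metres and radians):
On the way, in this order (a step that is already met when the one before it is completed fails the run):
1. the keeper is swung open (over 1.1 rad) with the tall board still in the left bay (value of joint keeper above 1.1 rad and y of tall_board_c in the frame of rack above 0.09 m), for 0.1 s.
2. the tall board stands in the right bay, within 8 mm of the end cheek (y of tall_board_c in the frame of rack below -0.117 m and z of tall_board_c in the frame of rack below 0.12 m and angle between tall_board_c's own z axis and vertical below 0.25 rad), for 0.2 s.
At the end, for the whole second after the job is handed in: Tall board on the trough floor, within 8 mm of the end cheek, under 0.25 rad off its first lean; keeper shut (under 0.15 rad); front and rear boards within 30 mm of their first places, under 0.3 rad off their first lean; all boards at rest (all of step 2 and distance of each of front_board_c, back_board_c from where it was at the start of the episode below 0.03 m and angle between each of front_board_c, back_board_c's own z axis and vertical below 0.3 rad and linear speed of each of tall_board, front_board, back_board below 0.02 m/s and value of joint keeper below 0.15 rad); the robot touches nothing.
It fails at once if a lower board is toppled or dragged away (over 50 mm) (distance of any of front_board_c, back_board_c from where it was at the start of the episode above 0.05 m or angle between any of front_board_c, back_board_c's own z axis and vertical above 0.5 rad).
It fails at once if the tall board is lifted out of the trough (over 25 mm) or toppled (z of tall_board_c in the frame of rack above 0.134 m or angle between tall_board_c's own z axis and vertical above 0.5 rad).
It fails at once if the tin or the tape roll is shifted by more than 30 mm (distance of any of bush_tin_c, tape_roll_c from where it was at the start of the episode above 0.03 m).
It also fails if it takes over 70 s, if anything falls off the work surface, if the arm or the gripper's body presses on something with over 40 N, if the wrist force passes 120 N, or if a joint passes its speed limit or range.

## Robot

A 6-joint arm with a two-finger parallel gripper is mounted at the origin on a cart in front of the work surface, level with it; the furniture and walls round the work are solid. World frame = base frame: x ahead of the robot, y to its left, z up, the work surface at z = 0. Lengths are in mm, angles in rad, forces in N, time in s.
With the tool pointing down it reaches from about 350 to 975 mm from the base axis. Payload 7.1 kg.
Tool frame: the origin (TCP) lies at the very end of the fingers, on their centre line; the grasp point (between the pads) lies 19 mm behind it; z points along the fingers, y is the direction in which the jaws open and shut (so a half turn about z gives the same grasp; the last joint's range is limited). The gripper opens to 88 mm and grips with 3 to 60 N. Pads are 20 mm wide; open, the fingers measure 115 mm over their backs; the gripper's body (75 mm by 178 mm) begins 61 mm behind the grasp point.
Start: joints at [-0.019, 0.423, 1.63, -0, 1.089, -0.019], TCP at [624.984, 0.026, 222.675] pointing down, gripper open.
Joint ranges: [-3, 3], [-0.9, 2.11], [0.09, 2.58], [-1.31, 4.45], [0.11, 2.69], [-2.54, 2.54]. Speed limits (rad/s): [2.39, 2.39, 3.01, 3.14, 3.14, 3.14].

## Interface

Orientations are given as a rotation vector (axis times angle).
In Python, from cell import observe, cams, order gives the robot as it stands. The module is installed in compiled form; this text tells all that it offers.
- The arm moves only by the tool step_arm, never from a script. Its argument "moves" is a list of rows, each an object with "delta_pos": the shift along the tool's x, y, z in cm, a list of three; "turn": the turn about the tool's z in degrees; "claw": the opening, from 0 (shut) to 1 (fully open). In form: [{"delta_pos": [x, y, z], "turn": turn, "claw": claw}, ...]. A call has exactly 8 rows; each row shifts and turns the commanded pose from where the row before left it, along the tool's axes as they then stand; what a row does not reach is not made up. A row lasts 1/10 s, in which the tool goes at most 50 mm and 8.59 degrees, less where a joint would pass 70% of its speed; a pose out of reach is approached as far as the arm can. A call with a gripper value outside its range is refused whole. The fingers move at their own pace and stop on an object; "grip_force" is the grip in N (left out, the last holds). Time passes only in rows, so rows that do not move let the fingers close, or fill a call up. It gives the time, the measured TCP pose, the force and the opening at its end, in the units of the state.
- observe(): the state, without advancing time (a new reading comes with each control period).
- cams.read_camera(name): name is "scene" or "side" or "wrist"; returns a dict with "frame" (480x640x3 uint8, red, green, blue), "vertical_fov" (degrees; the focal length in pixels is half the picture's height over the tangent of half this angle, whatever the lens; pixels are square), "cx", "cy" (the principal point, pixels), "R" (3x3) and "t" (3): a world point X has camera coordinates R X + t. Camera axes: x right, y down, z forward; pixel columns grow to the right and rows downward; lengths in mm; the calibration is good to about 2 mm. A picture is of the moment at which its call begins. There is no depth.
- order.finish_job(): hands the job in, once; it reports no verdict.
The state is a dict: "t": time; "joint_pos": joint angles; "dq": joint speeds; "joint_torque": joint torques, N m; "tool_pos": TCP position; "orientation": TCP orientation; "force": force on the tool from outside, world axes, zero at the start; "wrist_torque": the same for the moment, N m; "grip_width": finger opening in mm.
Only numpy, scipy, OpenCV 4.12 (cv2) and the standard library are available. Lean on these libraries where they do the work, as an engineer would, in place of code of your own. Each camera call takes 0.05 s, during which the arm holds its last target. There are 200 camera calls.

## Working session

There is one attempt and no reset: what is moved stays moved. The work goes in short steps, Python scripts to look and compute and a tool call to move; the robot and the scene stay as the last step left them, time stands still between calls to the robot, and variables do not carry over. Pictures are saved under pics/ and viewed, about 8 in all and at most 12, crops included, and the job is handed in when it is done.

Besides the shell and the picture viewer there is one more tool, called as name([rows], argument=value, ...), one row to a line, values as JSON. step_arm: Moves the arm, as the interface text tells. Its arguments: {"type":"object","properties":{"moves":{"type":"array"},"grip_force":{"type":"number"}},"required":["moves"]}

```bash
mkdir -p pics; python3 - <<'E'
from cell import observe,cams
import cv2,pickle
print(observe())
d={}
for n in("scene","side","wrist"):
    c=cams.read_camera(n);d[n]=c
    cv2.imwrite(f"pics/{n}0.png",c["frame"][:,:,::-1]);print(n,c["vertical_fov"],c["cx"],c["cy"],c["R"],c["t"])
pickle.dump(d,open("c0.pkl","wb"))
E
```

```text
{'t': 0.0, 'joint_pos': array([-1.90030633e-02,  4.23815568e-01,  1.63074883e+00,  4.77520264e-06,
        1.08857349e+00, -1.90027308e-02]), 'dq': array([ 0.00080366, -0.00037452,  0.00031617, -0.00023474, -0.00173959,
       -0.0020774 ]), 'joint_torque': array([ 1.28069914e-03, -5.44622147e+01, -2.73670936e+01,  6.42951974e-02,
        2.27214623e-02, -1.51321510e-04]), 'tool_pos': array([6.24415399e+02, 3.62253102e-02, 2.21894360e+02]), 'orientation': array([-2.22065475e+00, -2.22064909e+00,  1.67802198e-03]), 'force': array([ 0.04539174, -0.01103271, -0.15010365]), 'wrist_torque': array([ 0.00644485,  0.03370051, -0.01556416]), 'grip_width': 88.27181447979923}
scene 42.882827043014316 322.64974922346175 247.89110264496017 [[ 6.66601549e-01 -7.45414046e-01 -5.23331125e-04]
 [-5.11975493e-01 -4.57333915e-01 -7.27136016e-01]
 [ 5.41778063e-01  4.84977927e-01 -6.86493220e-01]] [-396.19693418  392.8048411  1431.72493409]
side 49.77494674713968 328.38796595613724 235.9417498480607 [[-0.99931156 -0.03678315 -0.00483886]
 [-0.01597082  0.54423233 -0.83878251]
 [ 0.03348653 -0.83812778 -0.54444512]] [ 618.96695992   83.29890983 1246.40227866]
wrist 70.71569402161248 311.988330830478 241.11788957394396 [[ 9.99999862e-01 -4.45650627e-04 -2.77574655e-04]
 [-3.57528855e-04 -9.65183732e-01  2.61572619e-01]
 [-3.84480543e-04 -2.61572483e-01 -9.65183759e-01]] [-624.58282984  -29.89116112  389.14555088]
```

View pics/scene0.png

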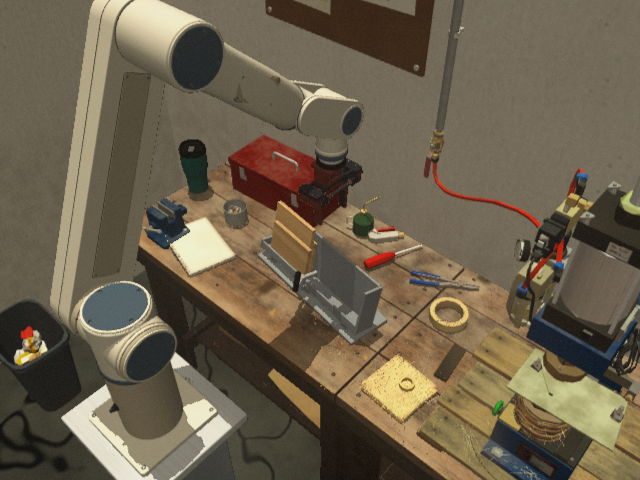

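View pics/side0.png

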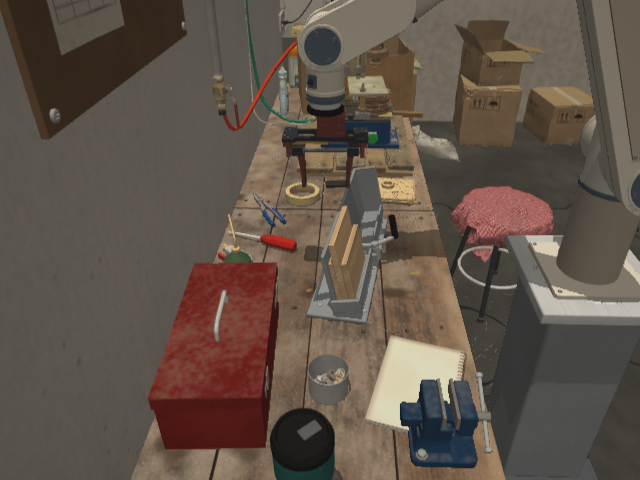

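The scene view shows the rack at about (260-385, 200-340), with the peg at (296,280). The side view shows the stack at (345,255) and the peg at (394,227). I'll enlarge both.

```bash
python3 - <<'E'
import cv2
a=cv2.imread("pics/scene0.png")[195:345,250:395]
cv2.imwrite("pics/s1.png",cv2.resize(a,None,fx=4,fy=4,interpolation=cv2.INTER_CUBIC))
a=cv2.imread("pics/side0.png")[160:325,300:420]
cv2.imwrite("pics/d1.png",cv2.resize(a,None,fx=3.6,fy=3.6,interpolation=cv2.INTER_CUBIC))
E
```

```text
(no output)
```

View pics/s1.png

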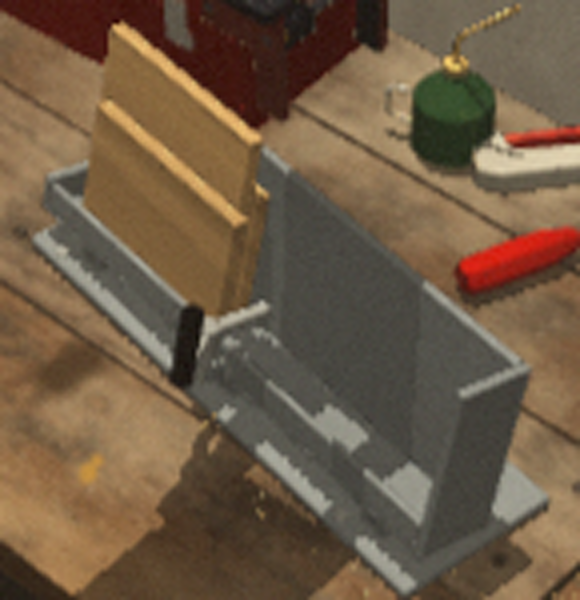

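View pics/d1.png

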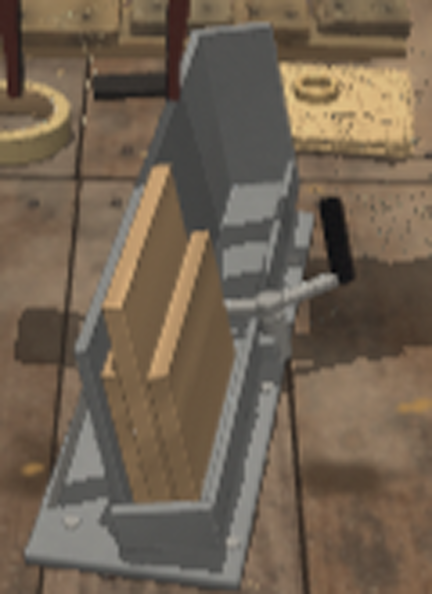

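```bash
cat > h.py <<'E'
import numpy as np,pickle
from scipy.optimize import least_squares
from scipy.spatial.transform import Rotation as Ro
L=.21;c,s=np.cos(L),np.sin(L)
def P(cam,X):
    f=240/np.tan(np.radians(cam["vertical_fov"])/2);q=np.asarray(cam["R"])@X+cam["t"]
    return np.array([cam["cx"]+f*q[0]/q[2],cam["cy"]+f*q[1]/q[2]])
def uv(u,v,y): return np.array([20-c*u+s*v,y,30+s*u+c*v])
def peg(th,h=45):  # rack frame
    a=.6-th  # angle to the right
    return np.array([-35,8,63])+55*(-np.cos(a)*np.array([c,0,-s])-np.sin(a)*np.array([0,1,0]))+h*np.array([s,0,c])
def W(p,X): 
    x,y,yaw=p[:3];C,S=np.cos(yaw),np.sin(yaw)
    return np.array([x+C*X[0]-S*X[1],y+S*X[0]+C*X[1],X[2]])
E
cat > fit.py <<'E'
from h import *
d=pickle.load(open("c0.pkl","rb"))
def sc(x,y):return "scene",np.array([250+x/4-.4,195+y/4-.4])
def sd(x,y):return "side",np.array([300+x/3.6-.4,160+y/3.6-.4])
obs=[ (sc(190,308),lambda p:peg(0,62),'pegtop'),(sc(182,381),lambda p:peg(0,0),'pegbot'),
 (sd(330,200),lambda p:peg(0,62),'pegtop'),
 (sc(108,42),lambda p:uv(24,152,p[3]+80),'tfl'),(sc(252,148),lambda p:uv(24,152,p[3]-80),'tfr'),
 (sc(262,138),lambda p:uv(12,152,p[3]-80),'trr'),(sc(120,24),lambda p:uv(12,152,p[3]+80),'trl'),
 (sd(105,305),lambda p:uv(12,152,p[3]+80),'trl'),(sd(127,308),lambda p:uv(24,152,p[3]+80),'tfl'),
 (sd(152,165),lambda p:uv(12,152,p[3]-80),'trr'),(sd(170,165),lambda p:uv(24,152,p[3]-80),'tfr'),
 (sd(190,233),lambda p:uv(24,96,p[4]-80),'frr'),(sd(147,378),lambda p:uv(36,96,p[4]+80)-np.array([0,0,0]),'ffl'),
 (sc(100,103),lambda p:uv(36,96,p[4]+80),'ffl'),(sc(238,222),lambda p:uv(36,96,p[4]-80),'ffr'),
 (sc(405,592),lambda p:np.array([p[5],-213,0]),'bfr'),(sc(547,506),lambda p:np.array([p[6],-213,0]),'brr'),
 (sc(33,242),lambda p:np.array([p[5],213,0]),'bfl'),(sd(25,563),lambda p:np.array([p[6],213,0]),'brl'),(sd(240,588),lambda p:np.array([p[5],213,0]),'bfl')]
def r(p):return np.array([P(d[o[0]],W(p,f(p)))-o[1] for o,f,_ in obs])
S=least_squares(lambda p:r(p).ravel(),[600,0,0,110,110,-70,90],loss="soft_l1",x_scale=[10,10,.1,10,10,10,10])
p=S.x;print(p.round(3));
for o,e in zip(obs,r(p)):print(o[0][0],o[2],e.round(1))
np.save("p.npy",p)
for n,X in dict(piv=[-35,8,63],peg=peg(0),pegtop=peg(0,62),pegopen=peg(1.25),tallc=uv(18,76,p[3]),home=uv(6,76,-125)).items():print(n,W(p,np.array(X)).round(1))
E
python3 fit.py
```

```text
[ 5.42997e+02 -9.15100e+00 -1.57000e-01  1.14713e+02  1.04917e+02
 -4.25790e+01  8.36750e+01]
scene pegtop [0.7 0.7]
scene pegbot [-0.5  0.6]
side pegtop [-0.5  0.4]
scene tfl [ 0.3 -3.6]
scene tfr [-0.3 -0.7]
scene trr [0.6 0.6]
scene trl [ 0.7 -0. ]
side trl [-0.9  0.7]
side tfl [-1.1 -0.6]
side trr [0.  0.1]
side tfr [ 0.2 -0.4]
side frr [ 0.  -0.1]
side ffl [ 5.5 -0.1]
scene ffl [-1.4  0.5]
scene ffr [-1.1  0.8]
scene bfr [0.5 2.2]
scene brr [ 0.4 -0.2]
scene bfl [-0.6  0.9]
side brl [0.2 1.5]
side bfl [-1.1  2.2]
piv [509.7   4.2  63. ]
peg [470.2 -21.  116.5]
pegtop [473.7 -21.5 133.1]
pegopen [481.9  42.3 116.1]
tallc [579.  101.3 108.1]
home [ 553.  -137.3  105.6]
```

The fit is good: residuals are mostly under 1 px, with rack yaw -0.157 rad. Next I move over the peg and turn the jaws along the rack's y axis.

step_arm([
  {"delta_pos": [-0.5, -3.9, 0], "turn": 0, "claw": 0.5},
  {"delta_pos": [-0.5, -3.9, 0], "turn": 0, "claw": 0.5},
  {"delta_pos": [-0.5, -3.8, 0], "turn": 0, "claw": 0.5},
  {"delta_pos": [-0.6, -3.8, 0], "turn": 0, "claw": 0.5},
  {"delta_pos": [0, 0, 0], "turn": -8.1, "claw": 0.5},
  {"delta_pos": [0, 0, 0], "turn": -8.1, "claw": 0.5},
  {"delta_pos": [0, 0, 0], "turn": -8.1, "claw": 0.5},
  {"delta_pos": [0, 0, 0], "turn": -8.1, "claw": 0.5},
])

```text
t: 0.95
tool_pos: [470.8, -21.0, 222.7]
orientation: [-1.506, -2.757, 0.0]
force: [0.4, -0.2, 0.8]
grip_width: 44.1
```

step_arm([
  {"delta_pos": [0, 0, 0], "turn": -8.1, "claw": 0.5},
  {"delta_pos": [0, 0, 0], "turn": -8.1, "claw": 0.5},
  {"delta_pos": [0, 0, 0], "turn": -8.1, "claw": 0.5},
  {"delta_pos": [0, 0, 0], "turn": -8.1, "claw": 0.5},
  {"delta_pos": [0, 0, 0], "turn": -8.1, "claw": 0.5},
  {"delta_pos": [0, 0, 0], "turn": -8.1, "claw": 0.5},
  {"delta_pos": [0, 0, 0], "turn": 0, "claw": 0.5},
  {"delta_pos": [0, 0, 0], "turn": 0, "claw": 0.5},
])

```text
t: 1.75
tool_pos: [470.8, -21.0, 222.6]
orientation: [-0.252, -3.131, -0.0]
force: [0.6, -0.3, 0.4]
grip_width: 44.0
```

```bash
cat > where.py <<'E'
from h import *
from cell import observe
p=np.load("p.npy");o=observe()
R=Ro.from_rotvec(o["orientation"]).as_matrix()
Rr=Ro.from_euler("z",p[2]).as_matrix()
def rack(X):return Rr.T@(np.array(X)-[p[0],p[1],0])
print("t",o["t"],"rack tcp",rack(o["tool_pos"]).round(1),"force",o["force"].round(1),"grip",round(o["grip_width"],1))
print("tool axes in rack\n",(Rr.T@R).round(3))
E
python3 where.py; python3 - <<'E'
from cell import cams
import cv2,pickle
c=cams.read_camera("wrist");pickle.dump(c,open("w1.pkl","wb"))
cv2.imwrite("pics/w1.png",c["frame"][:,:,::-1])
import sys;sys.path.insert(0,".")
from h import *
p=np.load("p.npy")
for h in(0,45,62):print(h,P(c,W(p,peg(0,h))).round())
print("tallcorner",P(c,W(p,uv(24,152,p[3]-80))))
E
```

```text
t 1.75 rack tcp [-69.4 -23.  222.6] force [ 0.6 -0.3  0.4] grip 44.0
tool axes in rack
 [[-1.     0.004 -0.   ]
 [ 0.004  1.     0.   ]
 [ 0.     0.    -1.   ]]Traceback (most recent call last):
  File "<stdin>", line 8, in <module>
  File "h.py", line 6, in P
    f=240/np.tan(np.radians(cam["vertical_fov"])/2);q=np.asarray(cam["R"])@X+cam["t"]
                            ~~~^^^^^^^^^^^^^^^^
IndexError: invalid index to scalar variable.
```

View pics/w1.png

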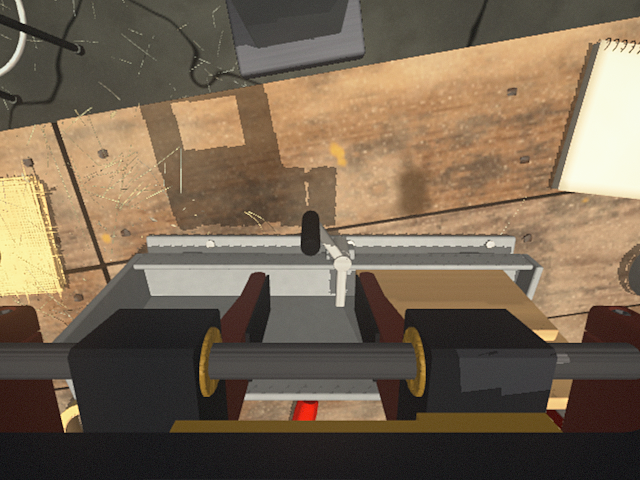

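The wrist view shows the peg at (311,232), midway between the finger tips at (262,275) and (365,275). I'll compare that with the model's prediction.

```bash
python3 - <<'E'
from h import *
k=pickle.load(open("w1.pkl","rb"));p=np.load("p.npy")
for h in(0,62):print(h,P(k,W(p,peg(0,h))).round())
print(P(k,W(p,np.array([-69.4,-23,222]))),P(k,W(p,np.array([-35,8,71]))))
for th in(.3,.6,.9,1.1,1.25,1.3):print(th,peg(th).round(1),peg(th,62).round(1))
E
```

```text
0 [310. 217.]
62 [310. 249.]
[309.47366722 292.42484698] [342.60653923 261.64460781]
0.3 [-77.   -8.3 118. ] [-73.5  -8.3 134.6]
0.6 [-79.4   8.  118.5] [-75.9   8.  135.1]
0.9 [-77.   24.3 118. ] [-73.5  24.3 134.6]
1.1 [-72.8  34.4 117.1] [-69.3  34.4 133.7]
1.25 [-68.4  41.3 116.1] [-64.9  41.3 132.8]
1.3 [-66.8  43.4 115.8] [-63.2  43.4 132.4]
```

step_arm([
  {"delta_pos": [0.05, 0, 3.0], "turn": 0, "claw": 0.5},
  {"delta_pos": [0.05, 0, 3.0], "turn": 0, "claw": 0.5},
  {"delta_pos": [0, 0, 3.0], "turn": 0, "claw": 0.5},
  {"delta_pos": [0, 0, 2.6], "turn": 0, "claw": 0.5},
  {"delta_pos": [0, 0, 0], "turn": 0, "claw": 0.25},
  {"delta_pos": [0, 0, 0], "turn": 0, "claw": 0.25},
  {"delta_pos": [0, 0, 0], "turn": 0, "claw": 0.25},
  {"delta_pos": [0, 0, 0], "turn": 0, "claw": 0.25},
])

```text
t: 2.6
tool_pos: [471.0, -20.9, 108.0]
orientation: [0.247, 3.129, 0.0]
force: [0.0, 0.9, 0.7]
grip_width: 22.3
```

step_arm([
  {"delta_pos": [0.45, 0.85, 0], "turn": 0, "claw": 0.25},
  {"delta_pos": [0.25, 0.85, 0], "turn": 0, "claw": 0.25},
  {"delta_pos": [0.15, 0.85, 0], "turn": 0, "claw": 0.25},
  {"delta_pos": [0, 0.85, 0], "turn": 0, "claw": 0.25},
  {"delta_pos": [-0.1, 0.85, 0], "turn": 0, "claw": 0.25},
  {"delta_pos": [-0.25, 0.85, 0], "turn": 0, "claw": 0.25},
  {"delta_pos": [-0.4, 0.85, 0], "turn": 0, "claw": 0.25},
  {"delta_pos": [-0.5, 0.85, 0], "turn": 0, "claw": 0.25},
])

```text
t: 3.4
tool_pos: [485.0, 46.4, 106.4]
orientation: [-0.246, -3.132, 0.0]
force: [-0.6, -3.3, -3.4]
grip_width: 22.2
```

```bash
python3 where.py
```

```text
t 3.4 rack tcp [-66.   45.8 106.4] force [-0.6 -3.3 -3.4] grip 22.2
tool axes in rack
 [[-1. -0. -0.]
 [-0.  1. -0.]
 [ 0. -0. -1.]]
```

step_arm([
  {"delta_pos": [0, -0.3, 0], "turn": 0, "claw": 0.3},
  {"delta_pos": [0, 0, -2.0], "turn": 0, "claw": 0.3},
  {"delta_pos": [0, 0, -4.0], "turn": 0, "claw": 0.3},
  {"delta_pos": [0, 0, -4.0], "turn": 0, "claw": 0.3},
  {"delta_pos": [0, 0, -2.0], "turn": 0, "claw": 0.2},
  {"delta_pos": [0, 0, 0], "turn": 0, "claw": 0},
  {"delta_pos": [0, 0, 0], "turn": 0, "claw": 0},
  {"delta_pos": [0, 0, 0], "turn": 0, "claw": 0},
])

```text
t: 4.2
tool_pos: [483.4, 42.6, 225.4]
orientation: [-0.247, -3.13, 0.0]
force: [0.9, 1.1, 0.4]
grip_width: 1.1
```

```bash
python3 where.py; python3 - <<'E'
from h import *
from cell import cams
import cv2
w=cams.read_camera("wrist")
cv2.imwrite("pics/w2.png",w["frame"][:,:,::-1])
p=np.load("p.npy")
for th in(1.1,1.2,1.3,1.4):print(th,P(w,W(p,peg(th,62))).round(),P(w,W(p,peg(th,0))).round())
d=pickle.load(open("c0.pkl","rb"));k=d["side"];R=np.array(k["R"]);C=-R.T@k["t"];f=240/np.tan(np.radians(k["vertical_fov"])/2)
for px in((278,263),(268,415),(268,440)):
  r=R.T@np.array([(px[0]-k["cx"])/f,(px[1]-k["cy"])/f,1])
  print(px,[(z,(C+r*(z-C[2])/r[2])[:2].round()) for z in (0,120,200)])
E
```

```text
t 4.2 rack tcp [-67.   41.8 225.4] force [0.9 1.1 0.4] grip 1.1
tool axes in rack
 [[-1.     0.    -0.002]
 [ 0.     1.    -0.   ]
 [ 0.002 -0.    -1.   ]]
1.1 [301. 242.] [303. 212.]
1.2 [307. 245.] [308. 214.]
1.3 [312. 249.] [312. 218.]
1.4 [318. 253.] [317. 221.]
(278, 263) [(0, array([744.,  -8.])), (120, array([718., 156.])), (200, array([700., 266.]))]
(268, 415) [(0, array([708., 441.])), (120, array([688., 533.])), (200, array([674., 595.]))]
(268, 440) [(0, array([702., 490.])), (120, array([682., 575.])), (200, array([669., 632.]))]
```

View pics/w2.png

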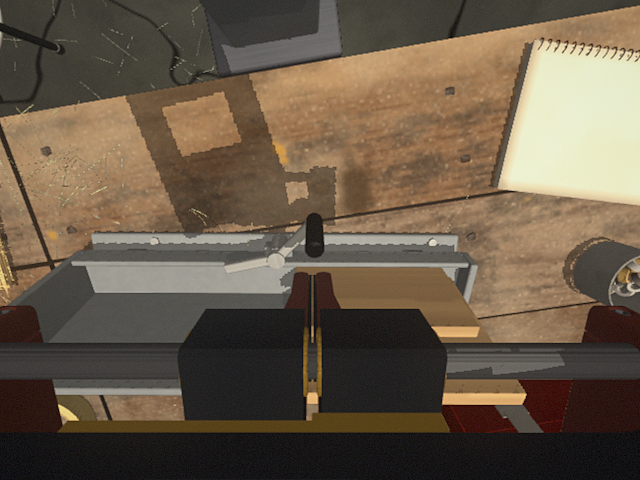

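The keeper reads about 1.3 rad open: peg bottom at (313,214), top at (314,247). Next I go round to the board's left edge.

step_arm([
  {"delta_pos": [-1.88, 3.66, 0], "turn": 0, "claw": 0},
  {"delta_pos": [-1.88, 3.66, 0], "turn": 0, "claw": 0},
  {"delta_pos": [-1.88, 3.66, 0], "turn": 0, "claw": 0},
  {"delta_pos": [-1.88, 3.66, 0], "turn": 0, "claw": 0},
  {"delta_pos": [-1.88, 3.66, 0], "turn": 0, "claw": 0},
  {"delta_pos": [0, 0, 0], "turn": 0, "claw": 0},
  {"delta_pos": [0, 0, 4.0], "turn": 0, "claw": 0},
  {"delta_pos": [0, 0, 4.2], "turn": 0, "claw": 0},
])

```text
t: 5.05
tool_pos: [605.7, 208.8, 143.6]
orientation: [0.246, 3.131, 0.001]
force: [1.0, 0.2, -0.3]
grip_width: 0.3
```

```bash
python3 where.py; python3 - <<'E'
from h import *
from cell import cams
import cv2
w=cams.read_camera("side")
f=w["frame"][:,:,::-1]
cv2.imwrite("pics/d2.png",cv2.resize(f[150:330,280:420],None,fx=3.3,fy=3.3,interpolation=cv2.INTER_CUBIC))
E
```

```text
t 5.05 rack tcp [ 27.8 225.  143.6] force [ 1.   0.2 -0.3] grip 0.3
tool axes in rack
 [[-1.    -0.001  0.001]
 [-0.001  1.     0.   ]
 [-0.001  0.    -1.   ]]
```

View pics/d2.png

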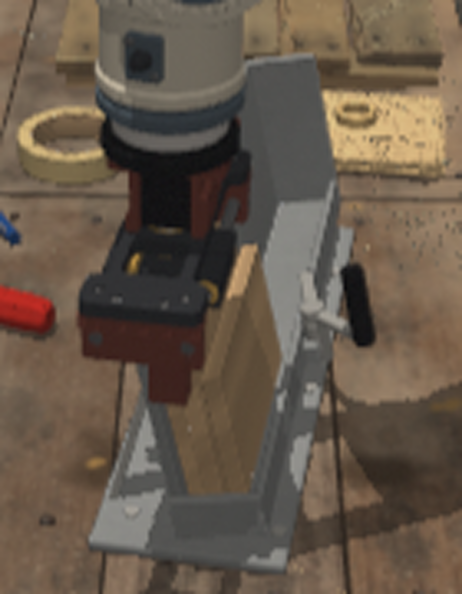

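step_arm([
  {"delta_pos": [0, -0.8, 0], "turn": 0, "claw": 0},
  {"delta_pos": [0, -0.5, 0], "turn": 0, "claw": 0},
  {"delta_pos": [0, -0.5, 0], "turn": 0, "claw": 0},
  {"delta_pos": [0, -0.5, 0], "turn": 0, "claw": 0},
  {"delta_pos": [0, -0.6, 0], "turn": 0, "claw": 0},
  {"delta_pos": [0, -0.7, 0], "turn": 0, "claw": 0},
  {"delta_pos": [0, -0.7, 0], "turn": 0, "claw": 0},
  {"delta_pos": [0, -0.7, 0], "turn": 0, "claw": 0},
])

```text
t: 5.9
tool_pos: [597.8, 158.8, 144.9]
orientation: [0.247, 3.132, 0.0]
force: [0.7, 2.2, 0.9]
grip_width: 0.2
```

```bash
python3 where.py; python3 - <<'E'
from h import *
from cell import cams
import cv2
w=cams.read_camera("scene")
f=w["frame"][:,:,::-1]
cv2.imwrite("pics/s3.png",cv2.resize(f[190:345,245:395],None,fx=3.8,fy=3.8,interpolation=cv2.INTER_CUBIC))
E
```

```text
t 5.9 rack tcp [ 27.8 174.5 144.9] force [0.7 2.2 0.9] grip 0.2
tool axes in rack
 [[-1. -0.  0.]
 [-0.  1.  0.]
 [-0.  0. -1.]]
```

View pics/s3.png

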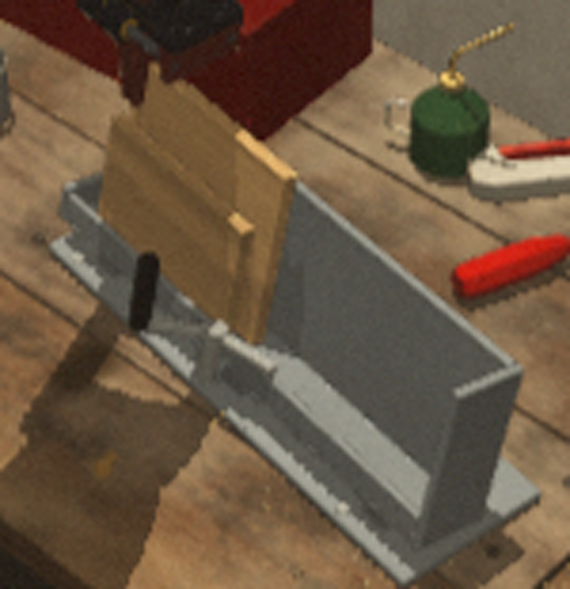

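```bash
cat > pred.py <<'E'
from h import *
import sys
d=pickle.load(open("c0.pkl","rb"));p=np.load("p.npy");y=float(sys.argv[1]);u=float(sys.argv[2])
for n,uu,v,yy in(("front top right",u+6,152,y-80),("rear top right",u-6,152,y-80),("front bot right",u+6,0,y-80),("front top left",u+6,152,y+80),("rear top left",u-6,152,y+80)):
  q=P(d["scene"],W(p,uv(uu,v,yy)));print(n,((q-[245,190]+.4)*3.8).round(),q.round(1))
E
python3 pred.py 81 18
```

```text
front top right [288. 182.] [320.3 237.5]
rear top right [301. 178.] [323.7 236.3]
front bot right [254. 351.] [311.6 281.9]
front top left [150.  68.] [284.  207.5]
rear top left [163.  64.] [287.5 206.4]
```

Upright and sliding as predicted; the right top corner is seen at about (285-297, 180). I continue the push.

step_arm([
  {"delta_pos": [0, -0.8, 0], "turn": 0, "claw": 0},
  {"delta_pos": [0, -0.8, 0], "turn": 0, "claw": 0},
  {"delta_pos": [0, -0.8, 0], "turn": 0, "claw": 0},
  {"delta_pos": [0, -0.8, 0], "turn": 0, "claw": 0},
  {"delta_pos": [0, -0.8, 0], "turn": 0, "claw": 0},
  {"delta_pos": [0, -0.8, 0], "turn": 0, "claw": 0},
  {"delta_pos": [0, -0.8, 0], "turn": 0, "claw": 0},
  {"delta_pos": [0, -0.8, 0], "turn": 0, "claw": 0},
])

```text
t: 6.75
tool_pos: [587.6, 95.5, 144.6]
orientation: [-0.247, -3.132, 0.0]
force: [-0.1, 2.6, 0.5]
grip_width: 0.6
```

step_arm([
  {"delta_pos": [-0.05, -0.8, 0], "turn": 0, "claw": 0},
  {"delta_pos": [-0.05, -0.8, 0], "turn": 0, "claw": 0},
  {"delta_pos": [-0.05, -0.8, 0], "turn": 0, "claw": 0},
  {"delta_pos": [-0.05, -0.8, 0], "turn": 0, "claw": 0},
  {"delta_pos": [0, -0.8, 0], "turn": 0, "claw": 0},
  {"delta_pos": [0, -0.8, 0], "turn": 0, "claw": 0},
  {"delta_pos": [0, -0.8, 0], "turn": 0, "claw": 0},
  {"delta_pos": [0, -0.8, 0], "turn": 0, "claw": 0},
])

```text
t: 7.55
tool_pos: [579.6, 32.0, 144.7]
orientation: [0.246, 3.132, -0.0]
force: [-0.4, 1.9, 0.5]
grip_width: 0.2
```

```bash
python3 where.py; python3 - <<'E'
from h import *
from cell import cams
import cv2
w=cams.read_camera("scene")
f=w["frame"][:,:,::-1]
cv2.imwrite("pics/s4.png",cv2.resize(f[190:345,245:395],None,fx=3.8,fy=3.8,interpolation=cv2.INTER_CUBIC))
E
python3 pred.py -47 6
```

```text
t 7.55 rack tcp [ 29.7  46.3 144.7] force [-0.4  1.9  0.5] grip 0.2
tool axes in rack
 [[-1. -0.  0.]
 [-0.  1. -0.]
 [-0. -0. -1.]]
front top right [422. 278.] [355.8 262.7]
rear top right [436. 273.] [359.2 261.4]
front bot right [381. 448.] [344.8 307.6]
front top left [272. 154.] [316.1 230.1]
rear top left [285. 149.] [319.6 228.9]
```

View pics/s4.png

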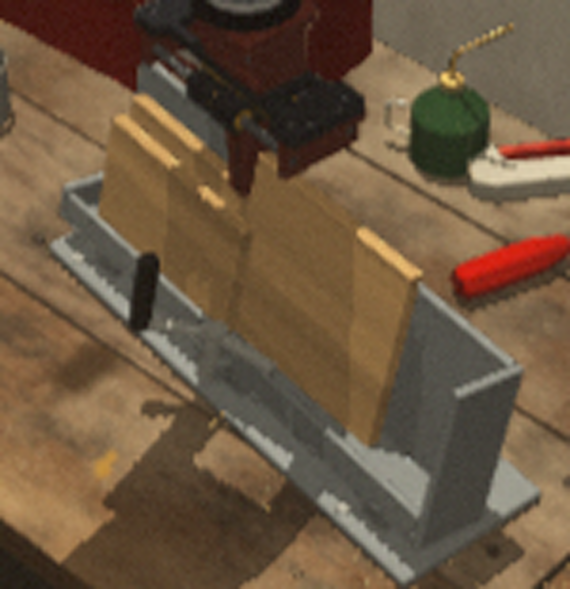

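The board is upright, about 80 mm from home (right top at about (418,278)), and the other two are still in place. Continuing.

step_arm([
  {"delta_pos": [0, -0.6, 0], "turn": 0, "claw": 0},
  {"delta_pos": [0, -0.6, 0], "turn": 0, "claw": 0},
  {"delta_pos": [-0.05, -0.8, 0], "turn": 0, "claw": 0},
  {"delta_pos": [0, -0.8, 0], "turn": 0, "claw": 0},
  {"delta_pos": [0, -0.8, 0], "turn": 0, "claw": 0},
  {"delta_pos": [0, -0.8, 0], "turn": 0, "claw": 0},
  {"delta_pos": [0, -0.8, 0], "turn": 0, "claw": 0},
  {"delta_pos": [0, -0.8, 0], "turn": 0, "claw": 0},
])

```text
t: 8.4
tool_pos: [570.7, -27.4, 144.7]
orientation: [-0.247, -3.132, -0.0]
force: [-0.2, 0.9, 0.1]
grip_width: 0.6
```

step_arm([
  {"delta_pos": [0, -0.5, 0], "turn": 0, "claw": 0},
  {"delta_pos": [0, -0.3, 0], "turn": 0, "claw": 0},
  {"delta_pos": [0, -0.2, 0], "turn": 0, "claw": 0},
  {"delta_pos": [0, -0.2, 0], "turn": 0, "claw": 0},
  {"delta_pos": [0, -0.1, 0], "turn": 0, "claw": 0},
  {"delta_pos": [0, -0.1, 0], "turn": 0, "claw": 0},
  {"delta_pos": [0, 0, 0], "turn": 0, "claw": 0},
  {"delta_pos": [0, 0, 0], "turn": 0, "claw": 0},
])

```text
t: 9.2
tool_pos: [568.6, -40.4, 144.6]
orientation: [-0.246, -3.132, 0.0]
force: [-0.5, 0.4, -0.3]
grip_width: 0.8
```

```bash
python3 where.py
```

```text
t 9.2 rack tcp [ 30.2 -26.9 144.6] force [-0.5  0.4 -0.3] grip 0.8
tool axes in rack
 [[-1. -0. -0.]
 [-0.  1. -0.]
 [ 0. -0. -1.]]
```

step_arm([
  {"delta_pos": [0, -0.1, 0], "turn": 0, "claw": 0},
  {"delta_pos": [0, -0.1, 0], "turn": 0, "claw": 0},
  {"delta_pos": [0, -0.1, 0], "turn": 0, "claw": 0},
  {"delta_pos": [0, -0.1, 0], "turn": 0, "claw": 0},
  {"delta_pos": [0, 0, 0], "turn": 0, "claw": 0},
  {"delta_pos": [0, 0, 0], "turn": 0, "claw": 0},
  {"delta_pos": [0, 0, 0], "turn": 0, "claw": 0},
  {"delta_pos": [0, 0, 0], "turn": 0, "claw": 0},
])

```text
t: 10.0
tool_pos: [567.9, -44.5, 144.6]
orientation: [-0.246, -3.132, 0.0]
force: [0.7, -0.1, 0.3]
grip_width: 0.4
```

```bash
python3 where.py; python3 - <<'E'
from h import *
from cell import cams
import cv2
w=cams.read_camera("scene")
f=w["frame"][:,:,::-1]
cv2.imwrite("pics/s5.png",cv2.resize(f[190:345,245:395],None,fx=3.8,fy=3.8,interpolation=cv2.INTER_CUBIC))
E
python3 pred.py -125 6
```

```text
t 10.0 rack tcp [ 30.2 -31.  144.6] force [ 0.7 -0.1  0.3] grip 0.4
tool axes in rack
 [[-1. -0. -0.]
 [-0.  1. -0.]
 [ 0. -0. -1.]]
front top right [502. 344.] [376.8 280.1]
rear top right [516. 338.] [380.3 278.6]
front bot right [455. 515.] [364.4 325.2]
front top left [343. 213.] [334.9 245.5]
rear top left [356. 208.] [338.3 244.3]
```

View pics/s5.png

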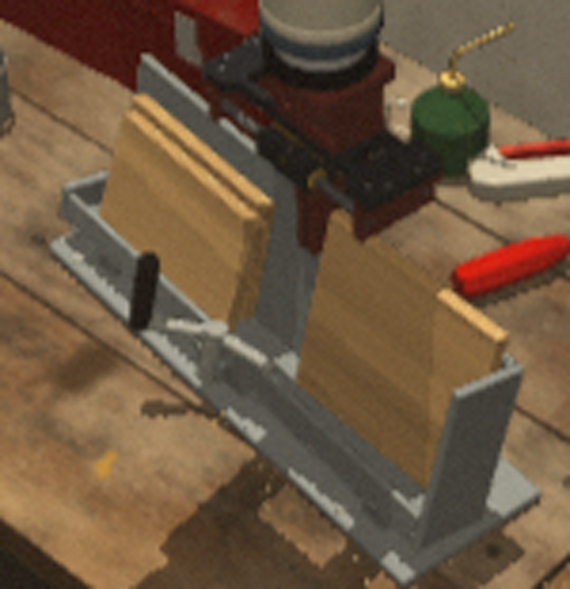

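The board is nearly home: front top right at (498,342) against a predicted (502,344). The other boards have settled and are standing. I nudge on until the force rises.

step_arm([
  {"delta_pos": [0, -0.1, 0], "turn": 0, "claw": 0},
  {"delta_pos": [0, 0, 0], "turn": 0, "claw": 0},
  {"delta_pos": [0, -0.1, 0], "turn": 0, "claw": 0},
  {"delta_pos": [0, 0, 0], "turn": 0, "claw": 0},
  {"delta_pos": [0, -0.05, 0], "turn": 0, "claw": 0},
  {"delta_pos": [0, 0, 0], "turn": 0, "claw": 0},
  {"delta_pos": [0, 0, 0], "turn": 0, "claw": 0},
  {"delta_pos": [0, 0, 0], "turn": 0, "claw": 0},
])

```text
t: 10.85
tool_pos: [567.6, -46.9, 144.7]
orientation: [-0.246, -3.132, 0.0]
force: [0.1, 0.6, -0.7]
grip_width: 0.5
```

```bash
python3 where.py|head -1
```

```text
t 10.85 rack tcp [ 30.2 -33.4 144.7] force [ 0.1  0.6 -0.7] grip 0.5
```

step_arm([
  {"delta_pos": [0, -0.1, 0], "turn": 0, "claw": 0},
  {"delta_pos": [0, 0, 0], "turn": 0, "claw": 0},
  {"delta_pos": [0, -0.1, 0], "turn": 0, "claw": 0},
  {"delta_pos": [0, 0, 0], "turn": 0, "claw": 0},
  {"delta_pos": [0, 0, 0], "turn": 0, "claw": 0},
  {"delta_pos": [0, 0, 0], "turn": 0, "claw": 0},
  {"delta_pos": [0, 0, 0], "turn": 0, "claw": 0},
  {"delta_pos": [0, 0, 0], "turn": 0, "claw": 0},
])

```text
t: 11.65
tool_pos: [567.3, -48.9, 144.7]
orientation: [-0.246, -3.132, 0.0]
force: [0.6, 0.4, 0.3]
grip_width: 0.4
```

```bash
python3 where.py|head -1
```

```text
t 11.65 rack tcp [ 30.2 -35.5 144.7] force [0.6 0.4 0.3] grip 0.4
```

step_arm([
  {"delta_pos": [0, -0.1, 0], "turn": 0, "claw": 0},
  {"delta_pos": [0, 0, 0], "turn": 0, "claw": 0},
  {"delta_pos": [0, -0.1, 0], "turn": 0, "claw": 0},
  {"delta_pos": [0, 0, 0], "turn": 0, "claw": 0},
  {"delta_pos": [0, 0, 0], "turn": 0, "claw": 0},
  {"delta_pos": [0, 0, 0], "turn": 0, "claw": 0},
  {"delta_pos": [0, 0, 0], "turn": 0, "claw": 0},
  {"delta_pos": [0, 0, 0], "turn": 0, "claw": 0},
])

```text
t: 12.45
tool_pos: [567.3, -49.9, 144.9]
orientation: [0.246, 3.131, 0.002]
force: [2.1, 7.4, 1.0]
grip_width: 0.6
```

```bash
python3 where.py|head -1; python3 - <<'E'
from h import *
from cell import cams
import cv2
w=cams.read_camera("scene")
f=w["frame"][:,:,::-1]
n=cv2.resize(f[190:345,245:395],None,fx=3.8,fy=3.8,interpolation=cv2.INTER_CUBIC)
cv2.imwrite("pics/s6.png",n)
o=cv2.imread("pics/s5.png")
for nm,(x,y,w_,h) in {"board corner":(480,315,35,50),"cheek":(455,375,60,60),"right boards":(220,190,55,60)}.items():
  r=cv2.matchTemplate(n[y-15:y+h+15,x-15:x+w_+15],o[y:y+h,x:x+w_],cv2.TM_CCOEFF_NORMED);m=cv2.minMaxLoc(r);print(nm,m[1],np.array(m[3])-15)
E
```

```text
t 12.45 rack tcp [ 30.4 -36.4 144.9] force [2.1 7.4 1. ] grip 0.6
board corner 0.9737340211868286 [5 4]
cheek 0.9959220886230469 [0 0]
right boards 0.9670126438140869 [3 3]
```

Contact force is 7.4 N, so the board is home. I back off, raise and check.

step_arm([
  {"delta_pos": [0, 0.3, 0], "turn": 0, "claw": 0},
  {"delta_pos": [0, 0.7, 0], "turn": 0, "claw": 0},
  {"delta_pos": [0, 0, -3.0], "turn": 0, "claw": 0},
  {"delta_pos": [0, 0, -4.0], "turn": 0, "claw": 0},
  {"delta_pos": [3.2, 2.3, -1.0], "turn": 0, "claw": 0.3},
  {"delta_pos": [3.2, 2.3, 0], "turn": 0, "claw": 0.5},
  {"delta_pos": [3.3, 2.3, 0], "turn": 0, "claw": 0.5},
  {"delta_pos": [0, 0, 0], "turn": 0, "claw": 0.5},
])

```text
t: 13.3
tool_pos: [479.9, 44.4, 224.5]
orientation: [-0.243, -3.13, 0.0]
force: [0.7, -0.2, 0.3]
grip_width: 29.0
```

```bash
python3 where.py|head -1; python3 - <<'E'
from h import *
from cell import cams
import cv2
w=cams.read_camera("scene")
f=w["frame"][:,:,::-1]
cv2.imwrite("pics/s7.png",cv2.resize(f[190:345,245:395],None,fx=3.8,fy=3.8,interpolation=cv2.INTER_CUBIC))
E
for a in "105 18" "105 6" "115 18" "115 6"; do echo $a; python3 - $a <<'E'
from h import *
import sys
d=pickle.load(open("c0.pkl","rb"));p=np.load("p.npy");y,u=map(float,sys.argv[1:])
h=96 if u==18 else 104
for yy in(y-80,y+80):print(((P(d["scene"],W(p,uv(u+6,h,yy)))-[245,190]+.4)*3.8).round())
E
done
```

```text
t 13.3 rack tcp [-70.7  43.  224.5] force [ 0.7 -0.2  0.3] grip 29.0
105 18
[254. 228.]
[122. 115.]
105 6
[268. 215.]
[136. 102.]
115 18
[245. 221.]
[114. 108.]
115 6
[260. 207.]
[128.  95.]
```

View pics/s7.png

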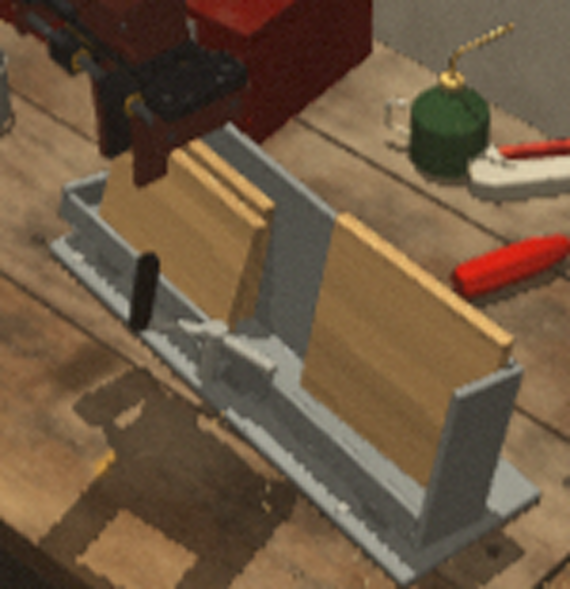

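The tall board is home at (502,344), touching the cheek, and both low boards are standing in place. Next I shut the keeper.

step_arm([
  {"delta_pos": [-0.1, 0, 3.0], "turn": 0, "claw": 0.5},
  {"delta_pos": [-0.1, 0, 3.0], "turn": 0, "claw": 0.5},
  {"delta_pos": [-0.1, 0, 3.0], "turn": 0, "claw": 0.5},
  {"delta_pos": [0, 0, 2.8], "turn": 0, "claw": 0.5},
  {"delta_pos": [0, 0, 0], "turn": 0, "claw": 0.25},
  {"delta_pos": [0, 0, 0], "turn": 0, "claw": 0.25},
  {"delta_pos": [0, 0, 0], "turn": 0, "claw": 0.25},
  {"delta_pos": [0, 0, 0], "turn": 0, "claw": 0.25},
])

```text
t: 14.15
tool_pos: [487.7, 41.8, 108.1]
orientation: [0.247, 3.129, 0.001]
force: [-0.7, -0.0, 0.7]
grip_width: 22.4
```

step_arm([
  {"delta_pos": [0.45, -0.8, 0], "turn": 0, "claw": 0.25},
  {"delta_pos": [0.35, -0.8, 0], "turn": 0, "claw": 0.25},
  {"delta_pos": [0.25, -0.8, 0], "turn": 0, "claw": 0.25},
  {"delta_pos": [0.1, -0.8, 0], "turn": 0, "claw": 0.25},
  {"delta_pos": [0, -0.8, 0], "turn": 0, "claw": 0.25},
  {"delta_pos": [-0.15, -0.8, 0], "turn": 0, "claw": 0.25},
  {"delta_pos": [-0.25, -0.8, 0], "turn": 0, "claw": 0.25},
  {"delta_pos": [-0.45, -0.8, 0], "turn": 0, "claw": 0.25},
])

```text
t: 14.95
tool_pos: [473.3, -21.7, 106.5]
orientation: [-0.247, -3.131, 0.0]
force: [-1.6, 2.7, -1.0]
grip_width: 21.8
```

```bash
python3 where.py|head -1
```

```text
t 14.95 rack tcp [-66.9 -23.3 106.5] force [-1.6  2.7 -1. ] grip 21.8
```

step_arm([
  {"delta_pos": [0, -0.1, 0], "turn": 0, "claw": 0.25},
  {"delta_pos": [0, 0, 0], "turn": 0, "claw": 0.25},
  {"delta_pos": [0, -0.1, 0], "turn": 0, "claw": 0.25},
  {"delta_pos": [0, 0, 0], "turn": 0, "claw": 0.25},
  {"delta_pos": [0, -0.05, 0], "turn": 0, "claw": 0.25},
  {"delta_pos": [0, 0, 0], "turn": 0, "claw": 0.25},
  {"delta_pos": [0, 0, 0], "turn": 0, "claw": 0.25},
  {"delta_pos": [0, 0, 0], "turn": 0, "claw": 0.25},
])

```text
t: 15.75
tool_pos: [473.4, -23.2, 106.7]
orientation: [0.246, 3.131, 0.0]
force: [1.8, 1.9, -0.6]
grip_width: 22.0
```

```bash
python3 where.py|head -1
```

```text
t 15.75 rack tcp [-66.6 -24.7 106.7] force [ 1.8  1.9 -0.6] grip 22.0
```

step_arm([
  {"delta_pos": [0, 0.1, 0], "turn": 0, "claw": 0.4},
  {"delta_pos": [0, 0, 0], "turn": 0, "claw": 0.5},
  {"delta_pos": [0, 0, -2.0], "turn": 0, "claw": 0.5},
  {"delta_pos": [0, 0, -4.0], "turn": 0, "claw": 0.5},
  {"delta_pos": [0, 0, -4.0], "turn": 0, "claw": 0.5},
  {"delta_pos": [0, 0, -4.0], "turn": 0, "claw": 0.5},
  {"delta_pos": [0, 0, -2.0], "turn": 0, "claw": 0.5},
  {"delta_pos": [0, 0, 0], "turn": 0, "claw": 0.5},
])

```text
t: 16.55
tool_pos: [474.9, -22.6, 269.7]
orientation: [0.246, 3.126, -0.0]
force: [0.5, 0.8, -0.6]
grip_width: 43.7
```

```bash
python3 where.py|head -1; python3 - <<'E'
from h import *
from cell import cams
import cv2
p=np.load("p.npy")
w=cams.read_camera("wrist");s=cams.read_camera("scene")
for th in(0,.1,.2):
  print(th,[P(w,W(p,peg(th,h))).round(1).tolist() for h in(0,62)],((P(s,W(p,peg(th,62)))-[245,190]+.4)*2.6).round())
a=cv2.resize(s["frame"][190:345,245:395,::-1],None,fx=2.6,fy=2.6,interpolation=cv2.INTER_CUBIC)
b=w["frame"][60:463,140:550,::-1]
cv2.imwrite("pics/f.png",np.hstack([a,b[:a.shape[0]]]));print(a.shape)
E
```

```text
t 16.55 rack tcp [-65.1 -24.  269.7] force [ 0.5  0.8 -0.6] grip 43.7
0 [[311.6, 203.7], [311.6, 228.7]] [138. 215.]
0.1 [[316.0, 201.1], [316.8, 225.8]] [133. 213.]
0.2 [[320.7, 199.0], [322.3, 223.4]] [128. 211.]
(403, 390, 3)
```

View pics/f.png

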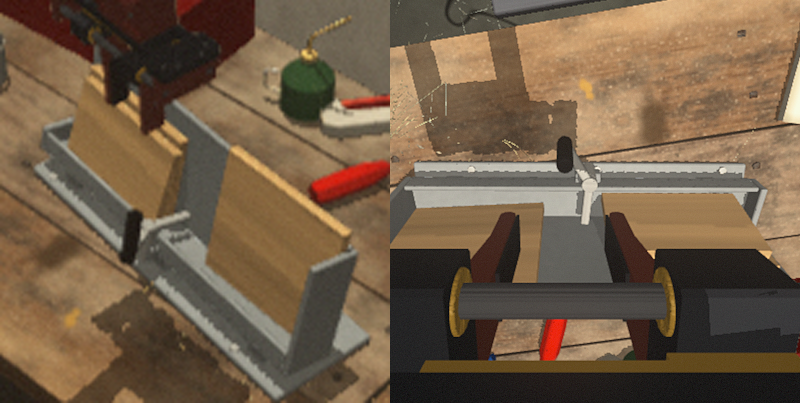

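The keeper looks shut, with its blade across the trough. I'll check the peg numerically against the first frame.

```bash
python3 - <<'E'
from h import *
from cell import cams
import cv2
p=np.load("p.npy");s=cams.read_camera("scene");d=pickle.load(open("c0.pkl","rb"))["scene"]
def cen(f):
  g=f[265:300,285:308].max(2);y,x=np.nonzero(g<45);return x.mean()+285,y.mean()+265,len(x)
print(cen(d["frame"]),cen(s["frame"]))
for th in(0,.05,.1,.15):print(th,P(s,W(p,peg(th,31)))-P(s,W(p,peg(0,31))))
E
```

```text
(np.float64(296.32), np.float64(281.25), 100) (np.float64(295.1041666666667), np.float64(280.8333333333333), 96)
0 [0. 0.]
0.05 [-0.98008231 -0.32059924]
0.1 [-1.94117138 -0.6700125 ]
0.15 [-2.88068881 -1.04726736]
```

The keeper is at about 0.06 rad, inside the 0.15 limit, and nothing is touching the robot. Handing in.

```bash
python3 -c "
from cell import order;print(order.finish_job())"
```

```text
the job is handed in; nothing more can be done
None
```

I swung the keeper open to about 1.3 rad, then pushed the tall board along the trough with closed fingers on its left edge until it met the end cheek. After that I swung the keeper shut and handed the job in at about 17 s; no verdict is reported.

What the last checks showed:
- **Tall board:** the push force rose to 7.4 N when the board reached the cheek. In the picture its top corner then sat where the home position predicts, standing upright. The finger stopped about 5 mm further along than my fit predicted, so my rack and finger measurements are off by up to 5 mm.
- **Keeper:** about 0.06 rad from shut, measured from the peg's shift since the first picture. The limit is 0.15 rad.
- **Front and rear boards:** both are standing and leaning, within roughly 1 cm of their first places. The front one settled back as expected. One image comparison during the last push suggested these boards had moved about 3 mm, which I could not explain, but it is well inside the 30 mm limit.
- **Tin and tape roll:** never approached, though I did not check them separately at the end.
- **Robot:** raised clear and touching nothing.

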